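Clamp the oak rail and hold the leg flange over its inserts

ROBOT

A 6-joint arm with a two-finger parallel gripper is mounted at the origin on the work surface. World frame = base frame: x ahead of the robot, y to its left, z up, the work surface at z = 0. Lengths are in m, angles in rad, forces in N, time in s.
With the tool pointing down it reaches from about 0.4 to 0.925 m from the base axis. Payload 12.5 kg.
Tool frame: the origin (TCP) lies between the finger pads; the fingertips stand 14 mm ahead of it and the grasp point (between the pads) lies 5 mm behind it (manip.tip_reach is the distance from the TCP to the fingertips, in m); z points along the fingers, y is the line along which they close (so a half turn about z gives the same grasp; the last joint's range is limited). The gripper opens to 95 mm and grips with 3 to 60 N. Pads are 20 mm wide; open, the fingers measure 119 mm over their backs; the gripper's body (75 mm by 180 mm) begins 59 mm behind the grasp point.
Start: joints at [1.004, 0.491, 1.559, -0, 1.092, -0.106], TCP at [0.278, 0.56, 0.199] pointing down, gripper open.
Joint ranges: [-3.1, 3.1], [-0.84, 2.19], [0.05, 2.79], [-1.13, 4.28], [0.06, 2.93], [-2.69, 2.69]. Speed limits (rad/s): [2.22, 2.22, 2.79, 3.14, 3.14, 3.14].

INTERFACE

Orientations are given as [roll, pitch, yaw] about the fixed x, y, z axes, in that order (R = Rz(yaw) Ry(pitch) Rx(roll)).
In Python, from workcell import status, viewer, manip gives the robot as it stands. The module is installed in compiled form; this text tells all that it offers.
- The arm moves only by the tool play_rows, never from a script. Its argument "motion" is a list of rows, each a list of 2 entries, a list of its own where there are three numbers: the shift along the tool's x, y, z in cm, then the turn about the tool's z in degrees. A call has 1 to 5 rows; each row is the pose to reach, as a shift and turn from the pose commanded when the call began, along the tool's axes at that moment; what a row does not reach only later rows make up. A row lasts 1/10 s, in which the tool goes at most 50 mm and 8.59 degrees, less where a joint would pass 70% of its speed; a pose out of reach is approached as far as the arm can. A call with a gripper value outside its range is refused whole. "jaw" is the closure in counts, from 0 (fully open) to 255 (shut), set as the call begins (left out, the last holds). The fingers move at their own pace and stop on an object; "newtons" is the grip in N (left out, the last holds). Time passes only in rows, so rows that repeat a pose let the fingers close. It gives the time, the measured TCP pose, the force, the opening and the grip force at its end, in the units of the state.
- status.get_obs(): the state, without advancing time (a new reading comes with each control period).
- viewer.snapshot(name): name is "scene" or "top"; returns a dict with "frame" (400x640x3 uint8, red, green, blue), "z_map" (400x640 float32, m along the optical axis (not along the pixel's ray), 0 where there is no reading), "intrinsics" (3x3 intrinsics, pixels), "xyz" and "attitude" of the camera in the world. Camera axes: x right, y up, looking along -z (the intrinsics and any distortion apply to the point x, -y, -z); pixel columns grow to the right and rows downward; lengths in m; the calibration is good to about 2 mm. A picture is of the moment at which its call begins.
- manip.finish_job(): hands the job in; it is judged then, once.
The state is a dict: "clock": time; "joint_positions": joint angles; "joint_velocities": joint speeds; "joint_efforts": joint torques, N m; "ee_pos": TCP position; "eef_rot": TCP orientation; "contact_force": force on the tool from outside, world axes, zero at the start; "wrist_torque": the same for the moment, N m; "opening": finger opening in m; "gripper_force": force on a finger pad.
Only numpy, scipy, OpenCV 4.12 (cv2) and the standard library are available. Lean on these libraries where they do the work, as an engineer would, in place of code of your own. Each camera call takes 0.05 s, during which the arm holds its last target. There are 200 camera calls.

TASK

Turn the red-knobbed crank of the blue assembly vise clockwise (seen from above) until the jaw has firmly clamped the loose oak rail, and leave it clamped. Then pick up the steel leg flange by its square socket and hold it level over the rail, hovering about 2 cm above it without touching it, with its four corner holes lined up over the four threaded brass inserts. Finish while still holding it there, motionless in the gripper, and leave the other things on the table alone.

Things in the scene. Friction and masses are not known exactly. Their poses are not given: they have to be found in the camera images.
- crank (a joint): Vise crank angle (rad): 0 = jaw open (starts at 0 to 0.8), grows clockwise seen from above, stop at 3.2. Each rad moves the jaw 9 mm; its rubber pad presses the rail on the fixed jaw from about 2.45 on and yields 1 mm per 10 N. Turning freely takes about 5 N at the knob; 9 to 13 N there (2.8 to 3.0 rad) clamps firmly. Let go, it springs back to about 2.75 at most and stays clamped.
- crank_axis (a point): Point on the crank's vertical axis, 100 mm above the table, at the height of the middle of the knob. Its axes are those of the vise.
- knob_mid (a point): Middle of the upright red crank knob, a cylinder 20 mm across, from 77 to 123 mm above the table, spinning freely on its own vertical pin; it goes round the crank axis at a radius of 45 mm. Below it the steel crank arm, top at 76 mm. In the vise frame it lies at 0.3 rad minus the crank angle, counter-clockwise from the vise's x axis.
- vise: Blue assembly vise fixed to the table, 120 mm (x) by 275 mm (y). Origin at table height; z up; y is the direction in which the jaw closes. Its bed is 20 mm high; the fixed jaw's face lies at y = +40 mm, the fixed jaw is 55 mm high and 25 mm thick; the gear housing with the crank (62 mm high, 70 mm square) is centred at y = -155 mm.
- jaw: Sliding jaw of the vise with its black springy rubber pad (6 mm of give), 120 mm wide, 25 mm thick in all, top 55 mm above the table. Origin in the middle of the pad's unloaded face, at table height; y points to the rail.
- rail: Loose oak rail, 150 mm (x) by 70 mm (y) by 50 mm high, 0.36 kg, lying on the vise bed between the jaws, a few mm off the fixed jaw and slightly askew until clamped (clamping shifts it by up to 10 mm and squares it). Origin at the centre of its underside, 20 mm above the table.
- rail_top (a point): Centre of the rail's top face, 70 mm above the table, and of the pattern of four inserts; x along the rail's length, z up.
- flange: Steel leg flange, about 0.35 kg (0.25 to 0.45), standing on the table: a plate 104 mm (x) by 70 mm (y) by 5 mm thick with four 14 mm holes at x = +-38, y = +-21 mm, and on it a dark square socket 30 by 30 mm, from 5 to 55 mm high, its sides parallel to the plate's edges. Origin at the centre of the plate's underside. A half turn makes no difference.
- flange_grip (a point): Centre of the flange's square socket (the place to grip), 33 mm above the plate's underside; axes as the flange.
- flange_under (a point): Centre of the underside of the flange's plate (33 mm below flange_grip).
- hole0 (a point): Centre, at the underside, of the flange's hole at its +x +y corner (x +38, y +21 mm); the other two holes mirror it.
- insert0 (a point): Centre, at the rail's top face, of the brass insert (11 mm across, 6 mm threaded bore) at the rail's +x +y corner (x +38, y +21 mm); the other two mirror it.
- hole2 (a point): Centre, at the underside, of the flange's hole at its -x -y corner (x -38, y -21 mm); the other two holes mirror it.
- insert2 (a point): Centre, at the rail's top face, of the brass insert (11 mm across, 6 mm threaded bore) at the rail's -x -y corner (x -38, y -21 mm); the other two mirror it.
- screwdriver: Loose screwdriver, about 200 mm, a bystander; origin at its underside on the table.
- wrench: Loose wrench, 150 mm, a bystander; origin at its underside on the table.
- dowel_tub: Clear tub of dowels, 110 by 90 by 45 mm, a bystander; origin at its underside on the table.
- fittings_tray: Grey tray of fittings, 90 by 90 by 30 mm, a bystander; origin at its underside on the table.
- glue: White glue tube, 130 mm, lying, a bystander; origin at its underside on the table.
- drill: Standing cordless drill, 190 mm high, 200 mm long, a bystander; origin at its underside on the table.
Mind the look-alikes: they are no part of the job. What is shaped like the rail but purple is not meant. Leave any purple look-alike of the flange alone.

How it is judged:
On the way, in this order (a step that is already met when the one before it is completed fails the run):
1. the jaw clamps the rail firmly (contact force between jaw and rail above 8 N), for 0.3 s.
2. the flange is lifted by the gripper (height (world z) of flange_under above 0.04 m and contact force between the fingers and flange above 1 N and contact force between jaw and rail above 8 N), for 0.2 s.
At the end, for the whole second after the job is handed in: The rail is still clamped (jaw presses it with over 8 N); the flange is held in the fingers, still, level within 0.08 rad, its underside 8 to 35 mm above the rail's top, touching neither rail nor vise, and every hole centre within 5 mm horizontally of its insert's centre (either way round) (contact force between jaw and rail above 8 N and z of flange_under in the frame of rail_top between 0.008 and 0.035 m and ((horizontal distance between hole0 and insert0 below 0.005 m and horizontal distance between hole2 and insert2 below 0.005 m) or (horizontal distance between hole0 and insert2 below 0.005 m and horizontal distance between hole2 and insert0 below 0.005 m)) and angle between flange's own z axis and vertical below 0.08 rad and contact force between the fingers and flange above 1 N and contact force between flange and rail below 0.1 N and contact force between flange and vise below 0.1 N and linear speed of flange below 0.02 m/s and angular speed of flange below 0.15 rad/s); the arm keeps its last pose, push and grip.
It fails at once if the flange touches the rail (contact force between flange and rail above 1 N).
It fails at once if another thing on the table is disturbed (moved over 30 mm) (distance of any of screwdriver, wrench, dowel_tub, fittings_tray, glue, drill from where it was at the start of the episode above 0.03 m).
It also fails if it takes over 64 s, if anything falls off the work surface, if the arm or the gripper's body presses on something with over 40 N, if the wrist force passes 120 N, or if a joint passes its speed limit or range.

## Working session

There is one attempt and no reset: what is moved stays moved. The work goes in short steps, Python scripts to look and compute and a tool call to move; the robot and the scene stay as the last step left them, time stands still between calls to the robot, and variables do not carry over. Pictures are saved under pics/ and viewed, at most 13 in all, crops included, and the job is handed in when it is done.

Besides the shell and the picture viewer there is one more tool, called after "Emit:" in YAML: its name, and indented under it one key for each argument. play_rows: Moves the arm, as the interface text tells. Its arguments: {"type":"object","properties":{"motion":{"type":"array","items":{"type":"array"}},"jaw":{"type":"number"},"newtons":{"type":"number"}},"required":["motion"]}

```bash
mkdir -p pics; cat > h.py <<'E'
import numpy as np, cv2
from workcell import status, viewer, manip
from scipy.spatial.transform import Rotation as R
def snap(n):
    s=viewer.snapshot(n); a=np.array(s["attitude"],float)
    s["R"]=a if a.shape==(3,3) else (R.from_euler('xyz',a).as_matrix() if a.size==3 else R.from_quat(a).as_matrix())
    return s
def ray(s,u,v):
    K=np.array(s["intrinsics"]); p=np.linalg.inv(K)@np.array([u,v,1.])
    return s["R"]@np.array([p[0],-p[1],-p[2]])
def plane(s,u,v,z):
    d=ray(s,u,v); c=np.array(s["xyz"]); return c+d*(z-c[2])/d[2]
def cloud(s):
    K=np.array(s["intrinsics"]); d=s["z_map"]; v,u=np.mgrid[:400,:640]
    P=np.stack([(u-K[0,2])/K[0,0]*d,-(v-K[1,2])/K[1,1]*d,-d],-1)
    return P@s["R"].T+np.array(s["xyz"])
E
python3 - <<'E'
from h import *
for n in("scene","top"):
    s=snap(n); print(n,s["xyz"],s["attitude"],s["intrinsics"]); cv2.imwrite(f"pics/{n}0.png",s["frame"][...,::-1])
    np.savez(f"{n}0.npz",**{k:np.array(v) for k,v in s.items()})
print(status.get_obs())
E
```

```text
scene [1.41021974 0.38802816 0.74251527] [ 0.97578069 -0.0056063   1.99069605] [[412.15338379   0.         326.05193039]
 [  0.         412.15338379 206.00399243]
 [  0.           0.           1.        ]]
top [3.72648670e-01 2.45209194e-04 1.29085074e+00] [ 0.14397077 -0.0016695  -1.55000335] [[363.8886605    0.         318.19744033]
 [  0.         363.8886605  202.89195301]
 [  0.           0.           1.        ]]
{'clock': 0.1, 'joint_positions': array([ 1.00438826e+00,  4.91475672e-01,  1.55940040e+00, -1.20510014e-05,
        1.09166475e+00, -1.05590933e-01]), 'joint_velocities': array([-1.84717063e-03, -1.52609891e-03, -5.98092637e-04,  3.33428797e-05,
        7.07919455e-04, -1.62638774e-04]), 'joint_efforts': array([ 3.00175641e-03, -6.13623905e+01, -2.58610350e+01,  6.93871756e-02,
        4.68911638e-02, -1.56476278e-05]), 'ee_pos': array([0.2777801 , 0.55962477, 0.19843076]), 'eef_rot': array([-3.14064864e+00, -8.93023789e-05,  2.68078104e+00]), 'contact_force': array([ 0.23883099, -0.11667077,  0.15746829]), 'wrist_torque': array([-0.03405955, -0.00618531,  0.04723871]), 'gripper_force': 0.0, 'opening': 0.09545461806868577}
```

View pics/scene0.png

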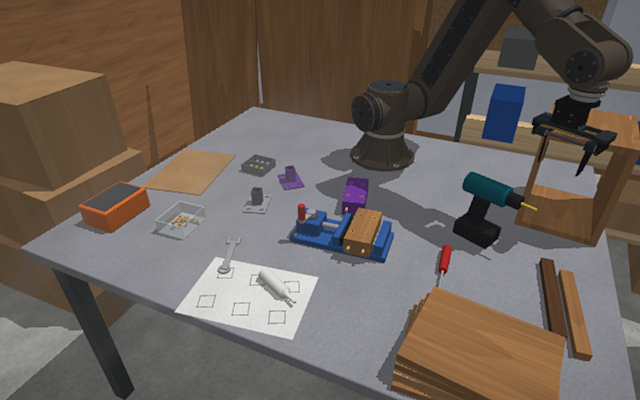

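View pics/top0.png

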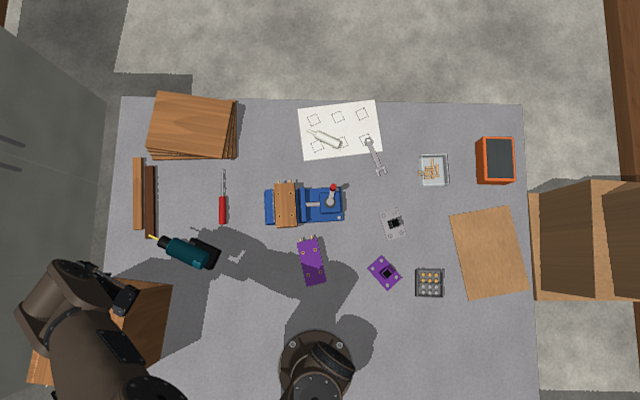

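The pictures show the oak rail in the blue vise at top (286,203) and the red knob at top (333,187), scene (302,211). The grey flange's socket is at top (393,223), scene (257,196). Look-alikes:
- Rail: the purple block at top (312,260) and the loose planks at top (145,195). I choose the oak one in the vise.
- Flange: the purple one at top (384,272). I choose the grey one.
- Knob: the red screwdriver at top (223,210). I choose the knob on the vise.

```bash
python3 - <<'E'
from h import *
for n in("top","scene"):
    s=dict(np.load(f"{n}0.npz")); f=s["frame"]; P=cloud(s); hsv=cv2.cvtColor(f,cv2.COLOR_RGB2HSV)
    H,S,V=[hsv[...,i].astype(int) for i in range(3)]; Z=P[...,2]
    roi=np.zeros(Z.shape,bool)
    if n=="top": roi[165:245,255:415]=1
    else: roi[170:270,235:405]=1
    def rect(m,name):
        p=P[m]
        if len(p)<5: print(name,len(p));return
        r=cv2.minAreaRect(p[:,:2].astype(np.float32)*1000); print(n,name,len(p),"mean",p.mean(0).round(4),"rect",np.round(r[0],1),np.round(r[1],1),round(r[2],1),"z",np.percentile(p[:,2],[5,50,95]).round(4))
    blue=roi&(abs(H-110)<12)&(S>120); red=roi&((H<6)|(H>174))&(S>150); oak=roi&(H>8)&(H<22)&(S>70)
    rect(blue,"blue"); rect(blue&(Z>.058)&(Z<.066),"housing"); rect(blue&(abs(Z-.055)<.003),"jawtops")
    rect(red,"red"); rect(red&(Z>.119),"redtop"); rect(oak&(Z>.066)&(Z<.074),"railtop")
    g=roi&(S<60)&(P[...,1]<-.16)&(P[...,0]>.2)
    rect(g&(Z>.05)&(Z<.06),"sock"); rect(g&(Z>.003)&(Z<.058),"flange")
    fx=slice(175,240) ; 
    c=f[170:250,255:415] if n=="top" else f[165:275,235:405]
    cv2.imwrite(f"pics/c_{n}.png",cv2.resize(c,None,fx=4.7,fy=4.7,interpolation=cv2.INTER_CUBIC)[...,::-1])
a=cv2.imread("pics/c_top.png");b=cv2.imread("pics/c_scene.png")
w=780
a=cv2.resize(a,(640,320));b=cv2.resize(b,(432,280));o=np.zeros((600,640,3),np.uint8);o[:320]=a;o[320:,:432]=b;cv2.imwrite("pics/both.png",o)
E
```

```text
top blue 1475 mean [0.5428 0.0336 0.0432] rect [487.5  51. ] [237.  272.5] 4.5 z [0.0174 0.0265 0.0646]
top housing 323 mean [0.5486 0.0036 0.0617] rect [548.3  53.6] [114.2 251.6] 5.5 z [0.0585 0.0614 0.0652]
top jawtops 298 mean [0.5405 0.1097 0.0554] rect [547.   54.1] [117.8 254.4] 4.8 z [0.0526 0.0556 0.0577]
top red 32 mean [ 0.5934 -0.0507  0.1155] rect [ 545.  -142.3] [237.9  15.5] 61.2 z [0.0888 0.1226 0.1285]
top redtop 21 mean [ 0.5983 -0.0453  0.1249] rect [598.4 -45.3] [13.2 13.9] 89.7 z [0.1215 0.1249 0.1293]
top railtop 770 mean [0.5422 0.1144 0.0708] rect [543.5 114.9] [149.4  69.9] 5.1 z [0.0675 0.0709 0.0735]
top sock 71 mean [ 0.4914 -0.261   0.0558] rect [ 491.6 -261.5] [29.9 31. ] 18.8 z [0.0517 0.0559 0.0591]
top flange 1395 mean [ 0.5475 -0.2513  0.008 ] rect [ 561.  -251.9] [287.6 180.8] 0.2 z [0.0032 0.0051 0.0335]
scene blue 1893 mean [0.5776 0.0568 0.0383] rect [929.6 135.1] [1046.5  291.4] 12.2 z [0.0103 0.0293 0.0628]
scene housing 195 mean [0.5592 0.0074 0.0617] rect [542.7  56.6] [106.4 246.3] 1.4 z [0.0581 0.0622 0.0646]
scene jawtops 411 mean [0.5513 0.114  0.0557] rect [549.4  59.4] [120.7 251.7] 5.0 z [0.053  0.0558 0.0577]
scene red 60 mean [ 0.6008 -0.042   0.1051] rect [521.8 -92.9] [205.4  15.5] 32.0 z [0.0852 0.1038 0.1249]
scene redtop 22 mean [ 0.6011 -0.0439  0.1235] rect [600.4 -44.8] [17.7 13.5] 26.8 z [0.1207 0.1236 0.1251]
scene railtop 875 mean [0.5492 0.1187 0.071 ] rect [543.4 117.6] [154.2  70.4] 5.2 z [0.0686 0.071  0.0731]
scene sock 67 mean [ 0.4908 -0.2552  0.0548] rect [ 415.4 -244.3] [ 36.4 196.6] 80.6 z [0.0509 0.0553 0.0579]
scene flange 864 mean [ 0.4638 -0.264   0.0135] rect [ 487.1 -199.1] [491.9 277.6] 29.1 z [0.0032 0.0062 0.0542]
```

View pics/both.png

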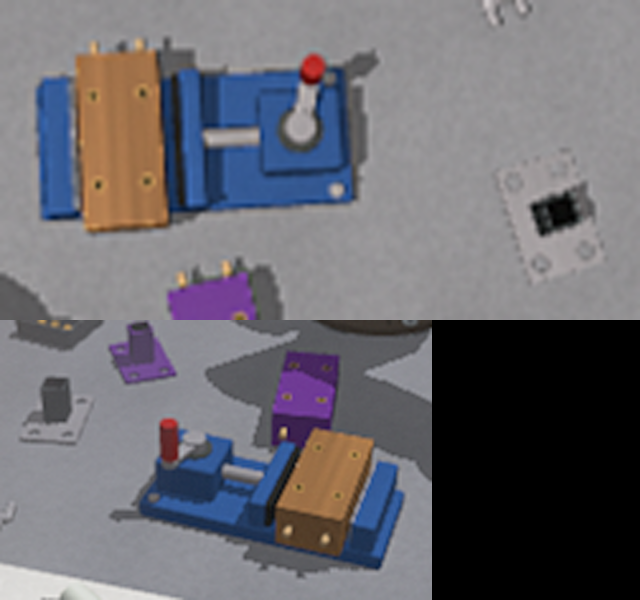

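The crop confirms both. The oak rail with brass inserts sits in the blue vise with the red knob at crop (313,68), and the grey flange has its dark socket at crop (560,212).

From these I estimate the vise yaw at about 4.9°, its origin at about (543,116.5) mm and the crank axis at about (556,-38). The knob is at (599,-45), a radius of 44 mm, which fits the given 45 mm, and q is about 0.55.

Emit:
play_rows:
  motion:
    - [[0,0,-5],0]
    - [[0,0,-10],0]
    - [[-4,-3,-10],-8]
    - [[-8,-6,-10],-16]
    - [[-12,-8.6,-10],-24]
  jaw: 0
  newtons: 15

```text
clock: 0.6
ee_pos: [0.347, 0.4281, 0.299]
eef_rot: [-3.142, 0.0, 3.105]
contact_force: [1.2, -0.2, -0.7]
opening: 0.0951
gripper_force: 0.0
```

```bash
cat >> h.py <<'E'
def to(x,y,z,tooly=None):
    "shift (cm, tool axes) and turn (deg) to TCP xyz; tooly: wanted closing-axis heading deg (mod 180)"
    o=status.get_obs(); M=R.from_euler('xyz',o["eef_rot"]).as_matrix()
    d=M.T@(np.array([x,y,z])-o["ee_pos"])*100
    h=np.degrees(np.arctan2(M[1,1],M[0,1])); t=0 if tooly is None else (h-tooly+90)%180-90
    print("t",round(o["clock"],2),"tcp",o["ee_pos"].round(4),"closing",h.round(2),"F",o["contact_force"].round(1),"open",round(o["opening"],4),"gf",round(o["gripper_force"],1),"j6",o["joint_positions"][5].round(2)); print("shift",d.round(2),"turn",round(t,2))
E
python3 -c "
from h import *
to(.5995,-.045,.25,105)"
```

```text
t 0.6 tcp [0.347  0.4281 0.299 ] closing 87.91 F [ 1.2 -0.2 -0.7] open 0.0951 gf 0.0 j6 -0.76
shift [-26.96 -46.36   4.9 ] turn -17.09
```

Emit:
play_rows:
  motion:
    - [[-2.4,-4.2,0],-6]
    - [[-4.8,-8.4,0],-12]
    - [[-7.2,-12.6,0],-17]
    - [[-9.6,-16.8,0],-17]
    - [[-12,-20.7,0],-17]

```text
clock: 1.1
ee_pos: [0.4583, 0.2158, 0.2989]
eef_rot: [3.142, -0.0, -2.888]
contact_force: [0.5, -0.3, 0.6]
opening: 0.0952
gripper_force: 0.0
```

```bash
python3 -c "
from h import *
to(.5995,-.045,.25,105)"
```

```text
t 1.1 tcp [0.4583 0.2158 0.2989] closing 104.53 F [ 0.5 -0.3  0.6] open 0.0952 gf 0.0 j6 -1.51
shift [ -7.12 -28.79   4.89] turn -0.47
```

Emit:
play_rows:
  motion:
    - [[-1.2,-4.8,0],0]
    - [[-2.4,-9.6,0.5],0]
    - [[-3.6,-14.4,1.5],0]
    - [[-4.8,-19.2,3],0]
    - [[-6,-24,4.5],0]

```text
clock: 1.6
ee_pos: [0.575, 0.0018, 0.2545]
eef_rot: [3.142, 0.0, -2.888]
contact_force: [0.3, -0.2, 0.4]
opening: 0.0953
gripper_force: 0.0
```

Emit:
play_rows:
  motion:
    - [[-1.1,-4.8,0.4],0]
    - [[-1.1,-4.8,0.4],0]
    - [[-1.1,-4.8,0.4],0]

```text
clock: 1.9
ee_pos: [0.5969, -0.0407, 0.2502]
eef_rot: [3.141, -0.001, -2.89]
contact_force: [0.0, 0.1, -0.3]
opening: 0.0954
gripper_force: 0.0
```

```bash
python3 - <<'E'
from h import *
to(.5995,-.045,.098,105)
for n in("top","scene"):
    s=snap(n); f=s["frame"];hsv=cv2.cvtColor(f,cv2.COLOR_RGB2HSV).astype(int);P=cloud(s)
    m=((hsv[...,0]<6)|(hsv[...,0]>174))&(hsv[...,1]>150)&(P[...,2]>.075)&(P[...,2]<.14)&(abs(P[...,0]-.58)<.06)&(abs(P[...,1]+.04)<.06)
    v,u=np.nonzero(m); print(n,m.sum(),P[m].mean(0).round(4), np.median(P[m],0).round(4))
E
```

```text
t 1.9 tcp [ 0.5969 -0.0407  0.2502] closing 104.41 F [ 0.   0.1 -0.3] open 0.0954 gf 0.0 j6 -2.0
shift [-0.16 -0.5  15.22] turn -0.59
top 0 [nan nan nan] [nan nan nan]
scene 72 [ 0.6039 -0.0403  0.1066] [ 0.6048 -0.0388  0.1042]<stdin>:6: RuntimeWarning: Mean of empty slice.
  ret = um.true_divide(
  return _methods._mean(a, axis=axis, dtype=dtype,
```

Emit:
play_rows:
  motion:
    - [[-0.1,-0.4,5],0]
    - [[-0.1,-0.4,10],0]
    - [[-0.1,-0.4,15.2],0]
    - [[-0.1,-0.4,15.2],0]

```text
clock: 2.4
ee_pos: [0.5959, -0.0416, 0.0945]
eef_rot: [3.138, -0.008, -2.886]
contact_force: [-0.1, 0.4, 0.1]
opening: 0.0955
gripper_force: 0.0
```

Emit:
play_rows:
  motion:
    - [[0,0,0],0]
    - [[0,0,0],0]
    - [[0,0,0],0]
    - [[0,0,0],0]
    - [[0,0,0],0]
  jaw: 255
  newtons: 15

```text
clock: 2.9
ee_pos: [0.5994, -0.0435, 0.1001]
eef_rot: [-3.141, 0.001, -2.888]
contact_force: [0.8, -0.6, -0.3]
opening: 0.0606
gripper_force: 0.0
```

```bash
python3 - <<'E'
from h import *
to(.5995,-.045,.098,105)
s=snap("scene"); cv2.imwrite("pics/grip.png",cv2.resize(s["frame"][130:280,220:420],(800,600),interpolation=cv2.INTER_CUBIC)[...,::-1])
E
```

```text
t 2.9 tcp [ 0.5994 -0.0435  0.1001] closing 104.53 F [ 0.8 -0.6 -0.3] open 0.0606 gf 0.0 j6 -2.01
shift [ 0.03 -0.14  0.21] turn -0.47
```

View pics/grip.png

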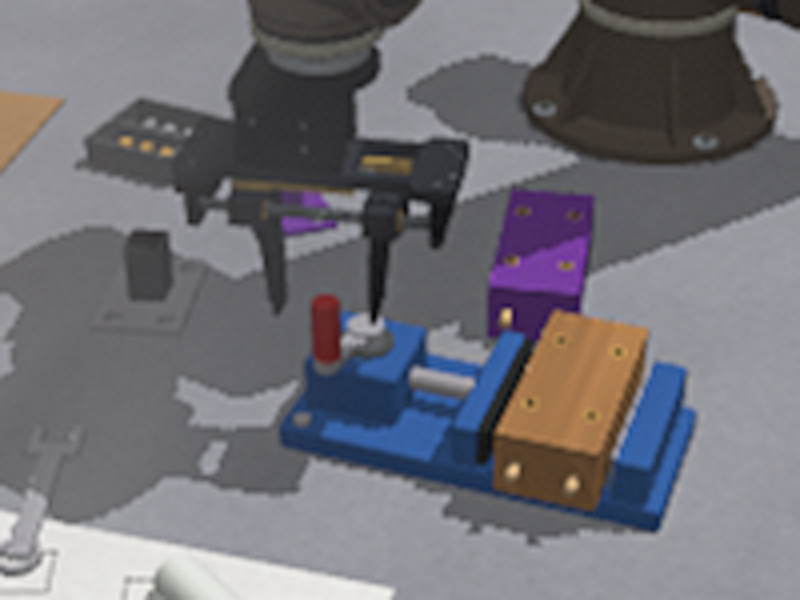

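The fingertips at crop (278,310) and (378,320) look too high or too far behind the knob at (326,330). I'll check with depth.

```bash
python3 - <<'E'
from h import *
o=status.get_obs(); print(manip.tip_reach)
s=snap("scene"); K=s["intrinsics"]
def proj(p):
    q=s["R"].T@(np.array(p)-s["xyz"]); return (K@[q[0],-q[1],-q[2]])[:2]/-q[2]
for p in ([*o["ee_pos"][:2],.086],[.5995,-.045,.1],[.5995,-.045,.123],[.5994,-.0435,.123]): print(np.round(p,3),proj(p).round(1))
P=cloud(s)
for cu,cv in((278,312),(378,322),(277,300),(378,300),(326,330),(326,300),(326,360)):
    u,v=220+cu//4,130+cv//4; print((u,v),P[v-1:v+2,u-1:u+2].reshape(-1,3).round(3)[[1,3,4,5,7]].tolist())
E
```

```text
0.014
[ 0.599 -0.044  0.086] [301.5 216.9]
[ 0.6   -0.045  0.1  ] [300.8 212.6]
[ 0.6   -0.045  0.123] [300.6 205.6]
[ 0.599 -0.044  0.123] [301.1 205.7]
(289, 208) [[0.617, -0.071, 0.122], [0.468, -0.161, 0.0], [0.62, -0.069, 0.121], [0.616, -0.068, 0.119], [0.469, -0.157, -0.002]]
(314, 210) [[0.54, -0.034, 0.077], [0.601, -0.007, 0.121], [0.544, -0.032, 0.078], [0.547, -0.028, 0.08], [0.553, -0.028, 0.081]]
(289, 205) [[0.619, -0.069, 0.133], [0.451, -0.17, -0.001], [0.617, -0.07, 0.129], [0.618, -0.067, 0.13], [0.617, -0.071, 0.125]]
(314, 205) [[0.601, -0.004, 0.141], [0.602, -0.007, 0.137], [0.6, -0.005, 0.136], [0.418, -0.089, 0.001], [0.601, -0.004, 0.134]]
(301, 212) [[0.606, -0.041, 0.111], [0.608, -0.043, 0.108], [0.607, -0.04, 0.108], [0.607, -0.038, 0.109], [0.607, -0.041, 0.104]]
(301, 205) [[0.595, -0.046, 0.125], [0.599, -0.047, 0.124], [0.598, -0.045, 0.124], [0.598, -0.041, 0.125], [0.603, -0.042, 0.125]]
(301, 220) [[0.608, -0.041, 0.085], [0.61, -0.043, 0.083], [0.608, -0.04, 0.082], [0.607, -0.038, 0.082], [0.61, -0.04, 0.08]]
```

Emit:
play_rows:
  motion:
    - [[0,0,0],0]
    - [[0,0,0],0]
    - [[0,0,0],0]
    - [[0,0,0],0]
    - [[0,0,0],0]

```text
clock: 3.5
ee_pos: [0.5994, -0.044, 0.0991]
eef_rot: [-3.141, 0.001, -2.888]
contact_force: [1.5, -4.0, 0.4]
opening: 0.0191
gripper_force: 15.0
```

```bash
python3 - <<'E'
from h import *
to(.5995,-.045,.098,105)
s=snap("scene"); cv2.imwrite("pics/grip2.png",cv2.resize(s["frame"][160:240,260:360],(750,600),interpolation=cv2.INTER_CUBIC)[...,::-1])
E
```

```text
t 3.5 tcp [ 0.5994 -0.044   0.0991] closing 104.53 F [ 1.5 -4.   0.4] open 0.0191 gf 15.0 j6 -2.01
shift [ 0.01 -0.1   0.11] turn -0.47
```

View pics/grip2.png

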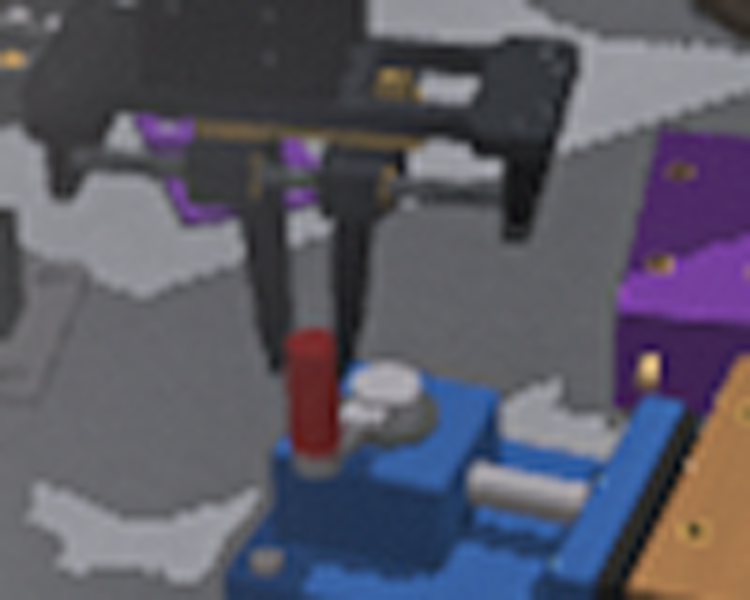

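Knob is gripped (19 mm opening, 15 N). Now compute the arc in tool axes.

```bash
cat > arc.py <<'E'
from h import *
import sys
h=np.radians(104.53); Y=np.array([np.cos(h),np.sin(h)]); X=np.array([-np.sin(h),np.cos(h)])
C=np.array([.556,-.038]); r=.045; p=np.array([.5994,-.0437]); th=-8.0
for call in range(6):
    rows=[]
    for i in range(5):
        th-=5; a=np.radians(th); q=C+r*np.array([np.cos(a),np.sin(a)]); d=(q-p)*100
        rows.append([round(float(d@X),1),round(float(d@Y),1)])
    p=p+(rows[-1][0]*X+rows[-1][1]*Y)/100
    print(th,rows,p.round(4))
E
python3 arc.py
```

```text
-33.0 [[0.1, -0.4], [0.3, -0.8], [0.5, -1.1], [0.7, -1.4], [1.0, -1.7]] [ 0.594  -0.0627]
-58.0 [[0.3, -0.2], [0.6, -0.5], [1.0, -0.7], [1.3, -0.8], [1.7, -1.0]] [ 0.58   -0.0766]
-83.0 [[0.4, -0.1], [0.8, -0.1], [1.2, -0.2], [1.6, -0.2], [1.9, -0.1]] [ 0.5619 -0.0823]
-108.0 [[0.4, 0.0], [0.8, 0.1], [1.2, 0.3], [1.5, 0.5], [1.9, 0.6]] [ 0.542  -0.0813]
-133.0 [[0.3, 0.3], [0.6, 0.5], [0.9, 0.8], [1.1, 1.1], [1.4, 1.4]] [ 0.5249 -0.0713]
-158.0 [[0.2, 0.4], [0.3, 0.7], [0.5, 1.1], [0.6, 1.5], [0.6, 1.9]] [ 0.5144 -0.0544]
```

Emit:
play_rows:
  motion:
    - [[0.1,-0.4,0],0]
    - [[0.3,-0.8,0],0]
    - [[0.5,-1.1,0],0]
    - [[0.7,-1.4,0],0]
    - [[1.0,-1.7,0],0]

```text
clock: 4.05
ee_pos: [0.5932, -0.0614, 0.099]
eef_rot: [3.139, -0.001, -2.888]
contact_force: [-0.8, 7.7, 1.2]
opening: 0.0194
gripper_force: 15.0
```

Emit:
play_rows:
  motion:
    - [[0.3,-0.2,0],0]
    - [[0.6,-0.5,0],0]
    - [[1.0,-0.7,0],0]
    - [[1.3,-0.8,0],0]
    - [[1.7,-1.0,0],0]

```text
clock: 4.55
ee_pos: [0.5796, -0.0752, 0.099]
eef_rot: [3.14, 0.0, -2.888]
contact_force: [1.1, 10.1, 0.5]
opening: 0.0195
gripper_force: 15.0
```

```bash
python3 - <<'E'
from h import *
to(.58,-.0766,.1)
s=snap("scene");f=s["frame"];hsv=cv2.cvtColor(f,cv2.COLOR_RGB2HSV).astype(int);P=cloud(s)
m=((hsv[...,0]<6)|(hsv[...,0]>174))&(hsv[...,1]>150)&(P[...,2]>.075)&(P[...,2]<.14)&(abs(P[...,0]-.56)<.08)&(abs(P[...,1]+.04)<.08)
print(m.sum(),P[m].mean(0))
E
```

```text
t 4.55 tcp [ 0.5796 -0.0752  0.099 ] closing 104.51 F [ 1.1 10.1  0.5] open 0.0195 gf 15.0 j6 -2.07
shift [-0.01 -0.14 -0.1 ] turn 0
6 [ 0.58279399 -0.07112231  0.09778742]
```

Emit:
play_rows:
  motion:
    - [[0.4,0.0,0],0]
    - [[0.8,0.0,0],0]
    - [[1.2,0.0,0],0]
    - [[1.6,0.0,0],0]
    - [[1.9,0.1,0],0]

```text
clock: 5.1
ee_pos: [0.5624, -0.081, 0.0992]
eef_rot: [-3.14, 0.003, -2.888]
contact_force: [7.7, -8.4, -5.8]
opening: 0.0192
gripper_force: 15.0
```

Emit:
play_rows:
  motion:
    - [[0.4,0.0,0],0]
    - [[0.8,0.1,0],0]
    - [[1.2,0.3,0],0]
    - [[1.5,0.5,0],0]
    - [[1.9,0.6,0],0]

```text
clock: 5.6
ee_pos: [0.5422, -0.0802, 0.0991]
eef_rot: [-3.14, 0.002, -2.888]
contact_force: [5.9, -3.4, -4.5]
opening: 0.0193
gripper_force: 15.0
```

```bash
python3 - <<'E'
from h import *
to(.542,-.0795,.1)
s=snap("scene");f=s["frame"];hsv=cv2.cvtColor(f,cv2.COLOR_RGB2HSV).astype(int);P=cloud(s)
m=((hsv[...,0]<6)|(hsv[...,0]>174))&(hsv[...,1]>150)&(P[...,2]>.075)&(P[...,2]<.14)&(abs(P[...,0]-.56)<.08)&(abs(P[...,1]+.04)<.08)
print(m.sum(),P[m].mean(0))
E
```

```text
t 5.6 tcp [ 0.5422 -0.0802  0.0991] closing 104.52 F [ 5.9 -3.4 -4.5] open 0.0193 gf 15.0 j6 -2.09
shift [ 0.    0.07 -0.09] turn 0
1 [ 0.55155867 -0.06918708  0.08871684]
```

Emit:
play_rows:
  motion:
    - [[0.3,0.3,0],0]
    - [[0.6,0.5,0],0]
    - [[0.9,0.8,0],0]
    - [[1.1,1.1,0],0]
    - [[1.4,1.4,0],0]

```text
clock: 6.15
ee_pos: [0.525, -0.0705, 0.0992]
eef_rot: [-3.139, 0.002, -2.888]
contact_force: [6.4, -8.5, -5.9]
opening: 0.019
gripper_force: 15.0
```

```bash
cat > q.py <<'E'
from h import *
o=status.get_obs(); d=o["ee_pos"][:2]-[.556,-.0375]; a=np.arctan2(d[1],d[0]); F=o["contact_force"][:2]
u=d/np.hypot(*d); t=np.array([u[1],-u[0]])
print("r",np.hypot(*d),"ang",np.degrees(a),"q",.3-(a-.0855),"Ftan resist",-F@t,"Frad",F@u)
E
python3 q.py
```

```text
r 0.045247890040699526 ang -133.25052526484788 q 2.7111603958834847 Ftan resist 10.493146302595497 Frad 1.7621954151354418
```

Emit:
play_rows:
  motion:
    - [[0.1,0.2,0],0]
    - [[0.2,0.4,0],0]
    - [[0.2,0.5,0],0]
    - [[0.2,0.5,0],0]
    - [[0.2,0.5,0],0]

```text
clock: 6.65
ee_pos: [0.5215, -0.0664, 0.0991]
eef_rot: [-3.139, 0.001, -2.888]
contact_force: [1.4, -13.0, -4.2]
opening: 0.019
gripper_force: 15.0
```

```bash
python3 q.py
```

```text
r 0.04504999737185543 ang -140.03238128254893 q 2.8295261127885585 Ftan resist 10.819624735536415 Frad 7.270259044013919
```

Emit:
play_rows:
  motion:
    - [[0.0,0.2,0],0]
    - [[0.1,0.3,0],0]
    - [[0.1,0.3,0],0]
    - [[0.1,0.3,0],0]
    - [[0.1,0.3,0],0]

```text
clock: 7.15
ee_pos: [0.5196, -0.064, 0.0991]
eef_rot: [-3.139, 0.0, -2.888]
contact_force: [0.8, -14.2, -3.1]
opening: 0.0193
gripper_force: 15.0
```

```bash
python3 q.py; python3 - <<'E'
from h import *
s=snap("scene"); cv2.imwrite("pics/clamp.png",cv2.resize(s["frame"][160:270,260:410],(800,587),interpolation=cv2.INTER_CUBIC)[...,::-1])
E
```

```text
r 0.04503231236077667 ang -143.99326688965 q 2.8986566079273266 Ftan resist 11.970739314762358 Frad 7.732157359917711
```

View pics/clamp.png

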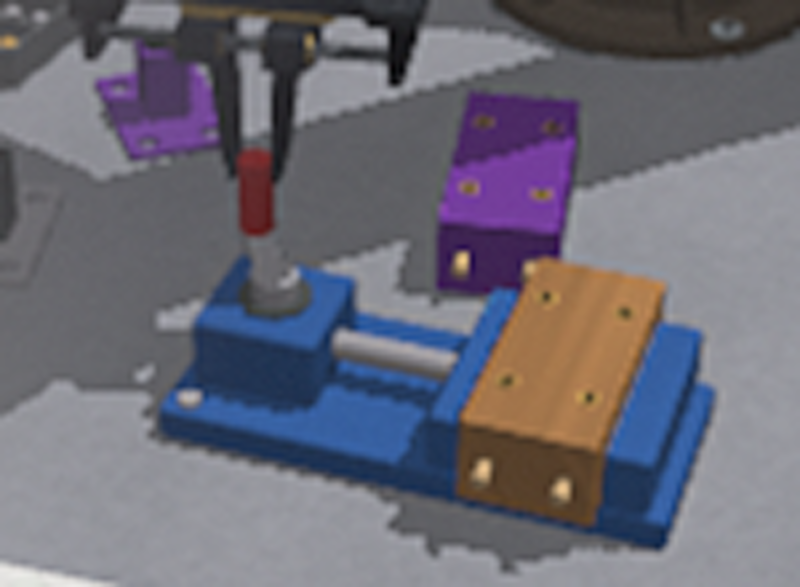

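Jaw pad and rail are closed against the fixed jaw in the crop: the pad meets the rail at (470,350) and the rail meets the fixed jaw at (630,400). q is about 2.9 and the tangential force 12 N, so it is clamped. Release.

Emit:
play_rows:
  motion:
    - [[0,0,0],0]
    - [[0,0,0],0]
    - [[0,0,0],0]
    - [[0,0,0],0]
    - [[0,0,0],0]
  jaw: 0

```text
clock: 7.7
ee_pos: [0.5191, -0.0619, 0.0991]
eef_rot: [3.141, -0.0, -2.888]
contact_force: [-0.2, -0.4, 0.4]
opening: 0.0539
gripper_force: 0.0
```

Emit:
play_rows:
  motion:
    - [[0,0,-3],0]
    - [[0,0,-8],0]
    - [[0,0,-12],0]
    - [[0.5,-4,-12],0]
    - [[1,-8,-12],0]

```text
clock: 8.2
ee_pos: [0.5301, -0.1423, 0.2208]
eef_rot: [-3.14, 0.003, -2.886]
contact_force: [1.2, 0.3, -0.5]
opening: 0.0924
gripper_force: 0.0
```

```bash
python3 - <<'E'
from h import *
to(.49,-.26,.2,107)
for n in("scene","top"):
    s=snap(n);f=s["frame"];P=cloud(s);Z=P[...,2];hsv=cv2.cvtColor(f,cv2.COLOR_RGB2HSV).astype(int)
    box=(abs(P[...,0]-.49)<.1)&(abs(P[...,1]+.26)<.09)
    for nm,m in(("socktop",box&(Z>.05)&(Z<.06)&(hsv[...,1]<70)),("plate",box&(Z>.0015)&(Z<.012)&(hsv[...,1]<70)),("oak",(hsv[...,0]>8)&(hsv[...,0]<22)&(hsv[...,1]>70)&(Z>.066)&(Z<.075)&(abs(P[...,0]-.54)<.11)&(abs(P[...,1]-.12)<.07))):
        m=cv2.morphologyEx(m.astype(np.uint8),cv2.MORPH_OPEN,np.ones((2,2)))>0
        nl,l,st,_=cv2.connectedComponentsWithStats(m.astype(np.uint8)); 
        if nl<2: print(n,nm,"none");continue
        m=l==1+st[1:,4].argmax(); p=P[m]; r=cv2.minAreaRect(p[:,:2].astype(np.float32)*1000)
        print(n,nm,len(p),p.mean(0).round(4),np.round(r[0],1),np.round(r[1],1),round(r[2],1))
    np.savez(f"{n}1.npz",**{k:np.array(v) for k,v in s.items()})
    c=f[150:260,225:405] if n=="scene" else f[170:250,265:425]
    cv2.imwrite(f"pics/f_{n}.png",cv2.resize(c,(640,300) if n=="top" else (491,300),interpolation=cv2.INTER_CUBIC)[...,::-1])
a=cv2.imread("pics/f_scene.png");b=cv2.imread("pics/f_top.png");o=np.zeros((600,640,3),np.uint8);o[:300,:491]=a;o[300:]=b;cv2.imwrite("pics/fl.png",o)
E
```

```text
t 8.2 tcp [ 0.5301 -0.1423  0.2208] closing 104.67 F [ 1.2  0.3 -0.5] open 0.0924 gf 0.0 j6 -2.21
shift [  6.86 -10.36   2.08] turn -2.33
scene socktop 61 [ 0.5059 -0.2438  0.0625] [917.7  33.8] [1212.8   35.4] 34.1
scene plate 304 [ 0.5076 -0.2447  0.0074] [943.7  34.7] [1166.7   93.6] 32.6
scene oak 883 [0.552  0.1301 0.071 ] [901.5 216.3] [1070.1   89.1] 13.9
top socktop none
top plate 15 [ 0.4812 -0.337   0.0017] [ 479.9 -337.2] [20.8  9.1] 68.0
top oak 816 [0.5381 0.1178 0.0727] [482.8  98. ] [275.5 104.4] 20.8
```

View pics/fl.png

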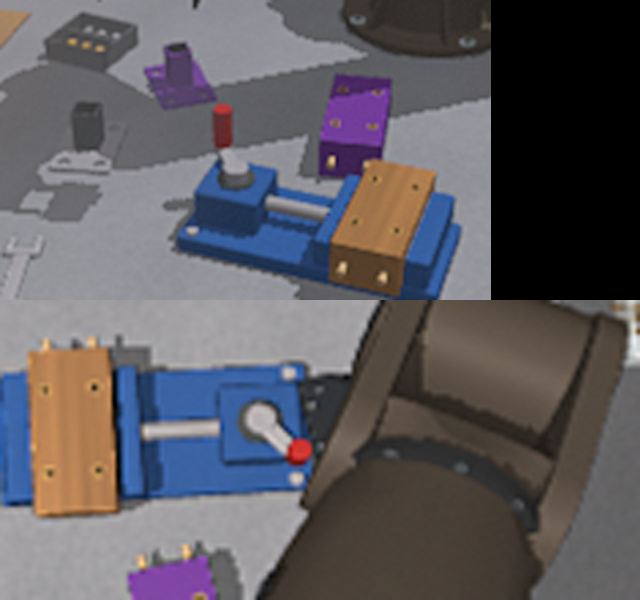

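The rail is clamped, the crank at top crop (298,450) and the rail hard on both jaws. The flange is untouched at scene crop (85,130). I'll refine the flange and rail by casting pixels onto planes.

```bash
python3 - <<'E'
from h import *
def ld(n): return dict(np.load(n+".npz"))
def big(m):
    nl,l,st,_=cv2.connectedComponentsWithStats(m.astype(np.uint8)); return l==1+st[1:,4].argmax()
def rectpix(s,m,z,nm):
    c,_=cv2.findContours(m.astype(np.uint8),0,cv2.CHAIN_APPROX_NONE); c=max(c,key=len)[:,0]
    g=np.array([plane(s,u,v,z)[:2] for u,v in c]).astype(np.float32)*1000
    r=cv2.minAreaRect(g); M=cv2.moments(g[:,None]); print(nm,m.sum(),np.round(r[0],1),np.round(r[1],1),round(r[2],1),"centroid",round(M["m10"]/M["m00"],1),round(M["m01"]/M["m00"],1))
for n in("top0","scene0","scene1","top1"):
    s=ld(n);P=cloud(s);Z=P[...,2];f=s["frame"];hsv=cv2.cvtColor(f,cv2.COLOR_RGB2HSV).astype(int)
    oak=(hsv[...,0]>8)&(hsv[...,0]<22)&(hsv[...,1]>70)&(Z>.065)&(Z<.076)&(abs(P[...,0]-.54)<.09)&(abs(P[...,1]-.12)<.05)
    rectpix(s,big(oak),.07,n+" oak")
    v,u=np.nonzero(big(oak)); 
    # inserts: saturated yellow spots in rail top
    k=big(cv2.morphologyEx(oak.astype(np.uint8),cv2.MORPH_CLOSE,np.ones((7,7)))>0)
    g=cv2.cvtColor(f,cv2.COLOR_RGB2LAB).astype(int); k=cv2.erode(k.astype(np.uint8),np.ones((3,3)))>0
    dk=(g[...,0]<cv2.medianBlur(f.max(2),1).astype(int)*0+np.median(g[...,0][k])-25)&k
    nl,l,st,c=cv2.connectedComponentsWithStats(dk.astype(np.uint8),connectivity=8)
    print(n,"ins",[(st[i,4],plane(s,*c[i],.07)[:2].round(4).tolist()) for i in range(1,nl)])
    if n=="top1": continue
    box=(abs(P[...,0]-.49)<.08)&(abs(P[...,1]+.26)<.08)
    sk=box&(Z>.048)&(Z<.062)&(f.max(2)<110); p=P[sk]; print(n,"sock med",np.median(p,0).round(4),len(p))
    if n=="top0": rectpix(s,big(sk),.055,n+" sock")
    pl=box&(Z>.0025)&(Z<.065); 
    p=P[pl&(Z<.009)]; r=cv2.minAreaRect(p[:,:2].astype(np.float32)*1000); print(n,"plate pts",len(p),np.round(r[0],1),np.round(r[1],1),round(r[2],1))
    rectpix(s,big(pl),.005,n+" fl")
E
```

```text
top0 oak 866 [543.5 114.9] [149.7  69.7] 5.0 centroid 543.6 115.1
top0 ins [(np.int32(2), [0.579, 0.1393]), (np.int32(2), [0.5834, 0.0986]), (np.int32(2), [0.5039, 0.1332]), (np.int32(2), [0.5065, 0.0911])]
top0 sock med [ 0.4886 -0.2609  0.0561] 74
top0 sock 74 [ 490.4 -261. ] [27.8 32. ] 19.5 centroid 489.9 -260.7
top0 plate pts 798 [ 489.9 -261.2] [156.7 158.8] 1.1
top0 fl 697 [ 500.5 -260.6] [157.8 117.1] 23.3 centroid 489.6 -260.1
scene0 oak 895 [545.4 118.2] [158.3  70.7] 5.6 centroid 544.9 118.0
scene0 ins [(np.int32(1), [0.503, 0.092]), (np.int32(2), [0.4981, 0.1319]), (np.int32(2), [0.5794, 0.0973]), (np.int32(1), [0.573, 0.1375]), (np.int32(4), [0.6193, 0.0974]), (np.int32(3), [0.6172, 0.1119]), (np.int32(4), [0.6162, 0.124]), (np.int32(9), [0.6153, 0.1424]), (np.int32(1), [0.6105, 0.1561])]
scene0 sock med [ 0.4969 -0.2561  0.0553] 67
scene0 plate pts 378 [ 490.2 -260. ] [159.5 154.5] 89.9
scene0 fl 484 [ 474.6 -264.4] [153.8  78.1] 22.7 centroid 479.7 -264.9
scene1 oak 895 [545.  125.3] [156.7  70.2] 4.6 centroid 544.7 125.1
scene1 ins [(np.int32(2), [0.5029, 0.098]), (np.int32(3), [0.4988, 0.14]), (np.int32(3), [0.5771, 0.1041]), (np.int32(1), [0.5738, 0.1462]), (np.int32(1), [0.6176, 0.1009]), (np.int32(3), [0.6172, 0.1119]), (np.int32(16), [0.6152, 0.1428])]
scene1 sock med [ 0.4947 -0.2566  0.0549] 72
scene1 plate pts 371 [ 489.3 -258.9] [157.6 158.1] 89.8
scene1 fl 479 [ 477.8 -262.2] [160.6  78.5] 18.4 centroid 480.5 -265.3
top1 oak 878 [543.3 121.7] [150.   70.1] 4.7 centroid 543.0 121.7
top1 ins [(np.int32(2), [0.5789, 0.1461]), (np.int32(2), [0.5832, 0.1054]), (np.int32(2), [0.5038, 0.1399]), (np.int32(2), [0.5063, 0.0978])]
```

Emit:
play_rows:
  motion:
    - [[2.3,-3.5,0],-2]
    - [[4.6,-7,2],-4.3]
    - [[6.8,-10.5,6],-4.3]
    - [[6.8,-10.5,10],-4.3]
    - [[6.8,-10.5,12],-4.3]
  jaw: 0

```text
clock: 8.8
ee_pos: [0.4883, -0.2607, 0.0958]
eef_rot: [3.138, -0.002, -2.815]
contact_force: [0.2, 0.1, -0.2]
opening: 0.095
gripper_force: 0.0
```

Emit:
play_rows:
  motion:
    - [[0,0,0],0]
    - [[0,0,0],0]
    - [[0,0,0],0]

```text
clock: 9.1
ee_pos: [0.4909, -0.2607, 0.1005]
eef_rot: [-3.14, 0.001, -2.812]
contact_force: [-0.4, -0.3, 0.3]
opening: 0.0951
gripper_force: 0.0
```

```bash
python3 - <<'E'
from h import *
to(.4905,-.261,.028,109)
s=snap("scene"); cv2.imwrite("pics/fg.png",cv2.resize(s["frame"][150:225,215:315],(800,600),interpolation=cv2.INTER_CUBIC)[...,::-1])
E
```

```text
t 9.1 tcp [ 0.4909 -0.2607  0.1005] closing 108.87 F [-0.4 -0.3  0.3] open 0.0951 gf 0.0 j6 -2.51
shift [ 0.06 -0.01  7.25] turn -0.13
```

View pics/fg.png

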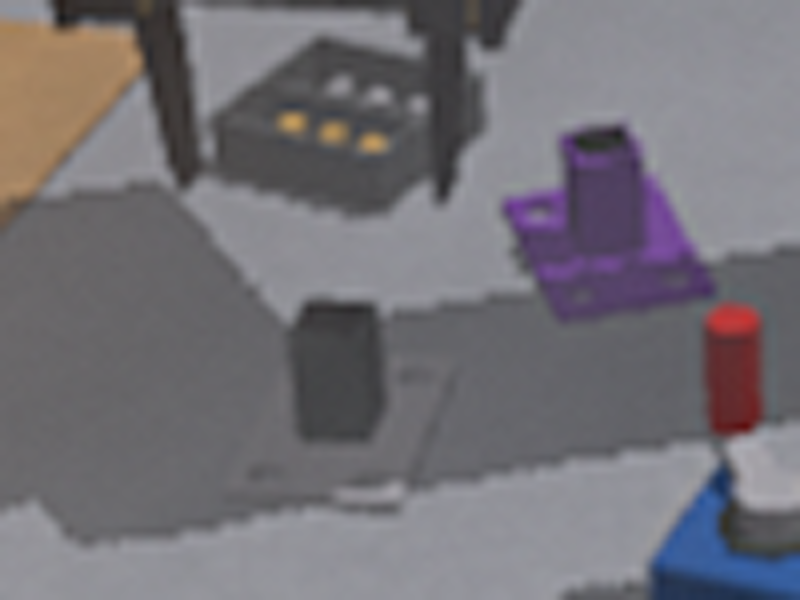

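The fingers at crop (185,185) and (440,200) straddle the socket at (340,370). Descend and grip.

Emit:
play_rows:
  motion:
    - [[0,0,3],0]
    - [[0,0,6],0]
    - [[0,0,7.4],0]
    - [[0,0,7.4],0]
    - [[0,0,7.4],0]

```text
clock: 9.65
ee_pos: [0.4907, -0.2609, 0.0261]
eef_rot: [-3.141, 0.001, -2.813]
contact_force: [-0.5, 0.6, 0.3]
opening: 0.095
gripper_force: 0.0
```

Emit:
play_rows:
  motion:
    - [[0,0,0],0]
    - [[0,0,0],0]
    - [[0,0,0],0]
    - [[0,0,0],0]
    - [[0,0,0],0]
  jaw: 255
  newtons: 40

```text
clock: 10.15
ee_pos: [0.4901, -0.2608, 0.0252]
eef_rot: [-3.141, 0.0, -2.813]
contact_force: [0.1, -0.2, -0.4]
opening: 0.0604
gripper_force: 0.0
```

Emit:
play_rows:
  motion:
    - [[0,0,0],0]
    - [[0,0,0],0]
    - [[0,0,0],0]
    - [[0,0,0],0]
    - [[0,0,0],0]

```text
clock: 10.65
ee_pos: [0.4902, -0.2609, 0.025]
eef_rot: [-3.141, 0.0, -2.813]
contact_force: [0.2, -0.7, -1.0]
opening: 0.0295
gripper_force: 39.9
```

Emit:
play_rows:
  motion:
    - [[0,0,-2],0]
    - [[0,0,-5],0]
    - [[0,0,-9],0]
    - [[0,0,-13],0]
    - [[0,0,-16.5],0]

```text
clock: 11.15
ee_pos: [0.4897, -0.2605, 0.1916]
eef_rot: [3.141, -0.0, -2.813]
contact_force: [1.1, 0.1, -4.1]
opening: 0.0296
gripper_force: 39.9
```

Emit:
play_rows:
  motion:
    - [[0,0,0],0]
    - [[0,0,0],0]
    - [[0,0,0],0]

```text
clock: 11.45
ee_pos: [0.4893, -0.2602, 0.1882]
eef_rot: [3.139, -0.002, -2.813]
contact_force: [0.2, -0.0, -4.6]
opening: 0.0297
gripper_force: 39.9
```

```bash
python3 -c "
from h import *
to(.5425,.122,.19,94.9)"
```

```text
t 11.45 tcp [ 0.4893 -0.2602  0.1882] closing 108.83 F [ 0.2 -0.  -4.6] open 0.0297 gf 39.9 j6 -2.51
shift [-17.37  34.46  -0.12] turn 13.93
```

Emit:
play_rows:
  motion:
    - [[-1,2,0],0]
    - [[-2.7,5.4,0],0]
    - [[-4.7,9.3,0],0]
    - [[-6.7,13.2,0],0]
    - [[-8.7,17.2,0],0]

```text
clock: 11.95
ee_pos: [0.5163, -0.0682, 0.1882]
eef_rot: [3.14, -0.003, -2.814]
contact_force: [0.5, 1.0, -4.2]
opening: 0.0298
gripper_force: 39.9
```

Emit:
play_rows:
  motion:
    - [[-2,4,0],3]
    - [[-4,8,0],7]
    - [[-6,12,0],11]
    - [[-7.7,15.2,0],14]
    - [[-8.7,17.2,0],14]

```text
clock: 12.45
ee_pos: [0.5431, 0.1235, 0.188]
eef_rot: [3.141, -0.003, -3.058]
contact_force: [-0.4, -0.5, -3.9]
opening: 0.0298
gripper_force: 39.9
```

Emit:
play_rows:
  motion:
    - [[0,0,1],0]
    - [[0,0,2],0]
    - [[0,0,3],0]
    - [[0,0,3],0]
    - [[0,0,3],0]

```text
clock: 12.95
ee_pos: [0.5437, 0.1202, 0.1597]
eef_rot: [3.142, -0.001, -3.059]
contact_force: [0.2, -0.0, -4.8]
opening: 0.0297
gripper_force: 39.9
```

```bash
python3 - <<'E'
from h import *
to(.5425,.122,.115,94.9)
for n in("scene","top"):
    s=snap(n); np.savez(f"{n}2.npz",**{k:np.array(v) for k,v in s.items()})
    f=s["frame"]
    c=f[165:275,280:420] if n=="scene" else f[165:240,250:350]
    cv2.imwrite(f"pics/h_{n}.png",cv2.resize(c,(400,314) if n=="scene" else (400,300),interpolation=cv2.INTER_CUBIC)[...,::-1])
a=cv2.imread("pics/h_scene.png");b=cv2.imread("pics/h_top.png");o=np.zeros((314,800,3),np.uint8);o[:,:400]=a;o[:300,400:]=b;cv2.imwrite("pics/hv.png",o)
E
```

```text
t 12.95 tcp [0.5437 0.1202 0.1597] closing 94.76 F [ 0.2 -0.  -4.8] open 0.0297 gf 39.9 j6 -1.56
shift [0.1  0.19 4.47] turn -0.14
```

View pics/hv.png

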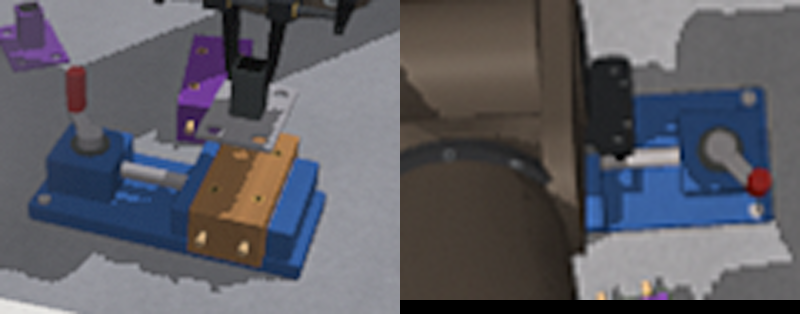

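```bash
cat > fl.py <<'E'
from h import *
import sys
s=dict(np.load(sys.argv[1]+".npz")); zt=float(sys.argv[2]) # expected TCP z
P=cloud(s);f=s["frame"];hsv=cv2.cvtColor(f,cv2.COLOR_RGB2HSV).astype(int); zu=zt-.025
m=(abs(P[...,2]-zu-.005)<.006)&(abs(P[...,0]-.543)<.08)&(abs(P[...,1]-.12)<.06)&(hsv[...,1]<70)
nl,l,st,_=cv2.connectedComponentsWithStats(m.astype(np.uint8)); m=l==1+st[1:,4].argmax()
p=P[m]; A=np.c_[p[:,:2]-[.543,.12],np.ones(len(p))]; c,*_=np.linalg.lstsq(A,p[:,2],rcond=None)
res=abs(A@c-p[:,2])<.002; c,*_=np.linalg.lstsq(A[res],p[res,2],rcond=None); print("plate top plane",c.round(4),len(p))
cn,_=cv2.findContours(m.astype(np.uint8),0,cv2.CHAIN_APPROX_NONE); cn=max(cn,key=len)[:,0]
g=np.array([plane(s,u,v,zu+.005)[:2] for u,v in cn]).astype(np.float32)*1000
r=cv2.minAreaRect(g); print("plate rect",np.round(r[0],1),np.round(r[1],1),round(r[2],1)); print(cv2.boxPoints(r).round(1).tolist())
c_=f[170:260,310:410]; cv2.imwrite("pics/hc.png",cv2.resize(c_,(800,600*9//10+60),interpolation=cv2.INTER_CUBIC)[...,::-1])
E
python3 fl.py scene2 .1597
```

```text
plate top plane [-0.0062 -0.0017  0.1409] 435
plate rect [544.4 122.5] [110.1  71.1] 4.2
[[486.8999938964844, 154.0], [492.1000061035156, 83.0999984741211], [601.9000244140625, 91.0999984741211], [596.7999877929688, 162.0]]
```

View pics/hc.png

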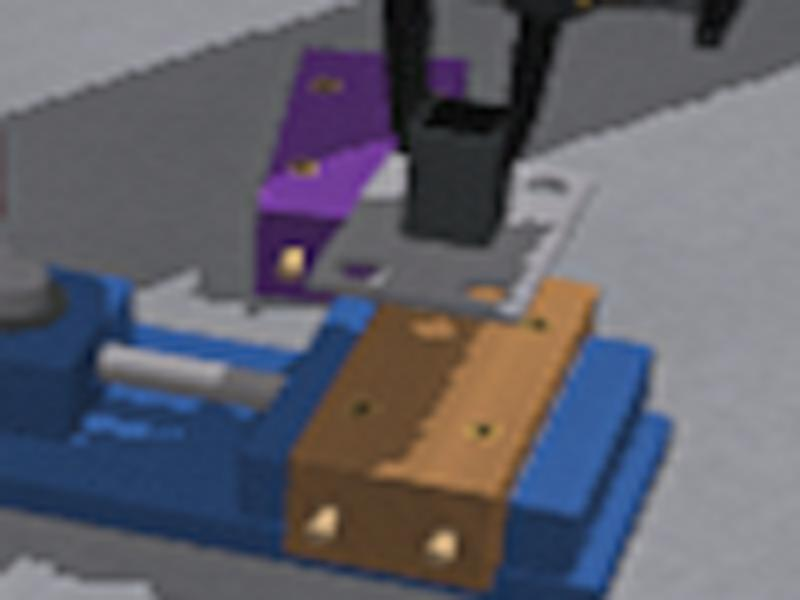

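The crop shows the plate level (slope 0.006) above the rail, with the inserts at crop (360,408) and (485,430). Scene and TCP data agree that a shift of about +2.3 mm in y is needed. Descend.

Emit:
play_rows:
  motion:
    - [[0,0.2,0.5],0]
    - [[0,0.2,1.5],-0.3]
    - [[0,0.2,2.5],-0.3]
    - [[0,0.2,3.5],-0.3]
    - [[0,0.2,4.1],-0.3]

```text
clock: 13.55
ee_pos: [0.5432, 0.1229, 0.1176]
eef_rot: [3.142, -0.001, -3.052]
contact_force: [1.0, -0.5, -4.6]
opening: 0.0296
gripper_force: 39.9
```

Emit:
play_rows:
  motion:
    - [[0,0,0.2],0]
    - [[0,0,0.3],0]
    - [[0,0,0.3],0]
    - [[0,0,0.3],0]
    - [[0,0,0.3],0]

```text
clock: 14.05
ee_pos: [0.5437, 0.123, 0.1164]
eef_rot: [3.142, 0.001, -3.052]
contact_force: [0.1, -0.2, -4.0]
opening: 0.0298
gripper_force: 39.9
```

```bash
python3 - <<'E'
from h import *
to(.5435,.1225,.115,94.9)
s=snap("scene"); np.savez("scene3.npz",**{k:np.array(v) for k,v in s.items()})
E
python3 fl.py scene3 .115
```

```text
t 14.05 tcp [0.5437 0.123  0.1164] closing 95.13 F [ 0.1 -0.2 -4. ] open 0.0298 gf 39.9 j6 -1.56
shift [ 0.03 -0.05  0.14] turn 0.23
plate top plane [-0.0044  0.002   0.0975] 419
plate rect [542.5 124.5] [108.6  70. ] 5.0
[[485.3999938964844, 154.6999969482422], [491.5, 84.9000015258789], [599.7000122070312, 94.4000015258789], [593.5999755859375, 164.10000610351562]]
```

View pics/hc.png

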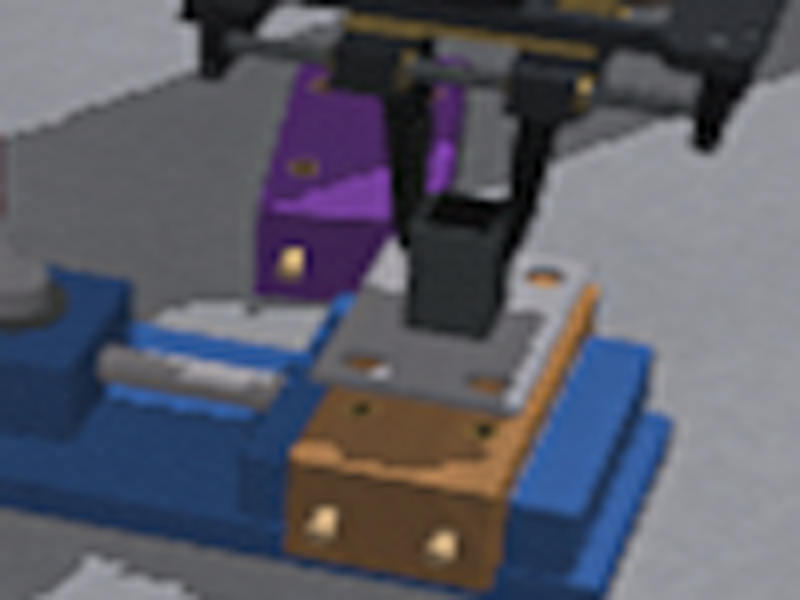

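The front holes are at crop (363,363) and (488,383), with their inserts at (361,408) and (485,430). Compare them by rays.

```bash
python3 - <<'E'
from h import *
s=dict(np.load("scene3.npz"))
for a,b in(((363,363),(361,408)),((488,383),(485,430))):
    px=lambda c:(310+(c[0]+.5)/8-.5,170+(c[1]+.5)/6.667-.5)
    h=plane(s,*px(a),.0965);i=plane(s,*px(b),.07);print(h.round(4),i.round(4),((i-h)*1000).round(1))
E
```

```text
[0.5828 0.1057 0.0965] [0.5775 0.1043 0.07  ] [ -5.3  -1.5 -26.5]
[0.5782 0.1474 0.0965] [0.5739 0.1468 0.07  ] [ -4.3  -0.7 -26.5]
```

The holes viewed through the plate, the plate edges and the TCP/top data all agree within about 1.5 mm. The height is about 21 mm, and the flange is level and still. Hand in.

```bash
python3 -c "
from h import *
to(.5435,.1225,.115)
print(manip.finish_job())"
```

```text
t 14.1 tcp [0.5437 0.123  0.1163] closing 95.13 F [ 0.6 -0.2 -3.8] open 0.0297 gf 39.9 j6 -1.56
shift [ 0.02 -0.05  0.13] turn 0
the job is handed in; nothing more can be done
None
```

I handed the job in at 14.1 s with the rail clamped and the flange held level and still about 21 mm above it, holes within roughly 1.5 mm of the inserts by my measurements; no verdict was returned.

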